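Open the ratchet bar clamp and push the glued-up board out

TASK

The glue has set on the small three-strip board in the blue bar clamp on the bench. With your fingertips press down the red release paddle on the sliding jaw and, keeping it down, push that jaw back along the toothed bar right up to its end stop; then let the paddle spring up and push the board away from you, flat along the bench, until all of it lies a good finger's width beyond the tips of both jaws. Only press and push: nothing is to be picked up, and the glue bottle, the tape measure and the pencil stay where they are.

Things in the scene. Friction and masses are not known exactly. Their poses are not given: they have to be found in the camera images.
- bar_clamp: Blue bar clamp screwed to the bench (fixed). Origin: at bench height under the middle of its steel bar. y: along the bar, from the fixed jaw to the end stop, the way the jaw opens. x: level, across the bar, away from the robot; both jaw arms reach to x = 0.142, 32 mm high. Bar 24 mm wide, top 24 mm up, saw teeth 4.5 mm high on it. 50 mm of free bench lies between bar and board.
- sliding_jaw (a joint): Place of the sliding jaw along the bar, m: about 0 at the start, grows as it opens, 0.085 against the end stop. Friction about 2 N; it stays where it is left. Unless the paddle is held down a pawl catches in the teeth (every 8 mm) and the jaw cannot go back. Its sprung pad squeezes the board with about 12 N until the jaw is opened; the jaw springs back a few mm when released.
- release_paddle (a joint): Angle of the red release paddle on the sliding jaw, rad: 0 at rest (its free end, on the board's side, stands up), 0.30 fully down (level). The pawl is clear of the teeth above 0.15; 0.2 to 0.28 is good for pushing. A spring brings it back up. It takes about 3 to 8 N.
- press_point (a point): Middle of the red paddle's top (34 mm wide across the bar, 46 mm long), moves with it: 54 mm above the bench at rest, 44 mm when level. At rest the paddle slopes up 0.3 rad towards the board to 60 mm, so a flat fingertip meets its free end first. A fingertip with its underside 46 mm above the bench holds it down well.
- thumb_stop (a point): Middle of the upright face of the blue thumb stop, a hump 39 mm wide at the hinge end of the paddle, 25 mm along the clamp's +y from press_point. The face looks to the clamp's -y; its top is 63 mm above the bench. Fingertips holding the paddle down bear against it to push the jaw along. Moves with the jaw.
- fixed_jaw_tip (a point): Top of the fixed jaw's far end at its pad face: x = 0.142, y = -0.105, z = 0.032 in the clamp's frame. The pads cover x = 0.098 to 0.142.
- sliding_jaw_tip (a point): Top of the sliding jaw's far end at its pad face: x = 0.142, z = 0.032 in the clamp's frame. Moves with the jaw.
- glued_board: Loose board of three glued strips (light, dark, light wood), 100 mm long (x, parallel to the clamp's x at the start), 72 mm wide (y, between the pads), 22 mm thick, about 0.1 kg, flat on the bench between the jaws. Origin: centre of its underside.
- board_center (a point): Centre of the glued board, 11 mm above its underside.
- glue_bottle: White glue bottle with red cap, standing loose beside the clamp, 34 x 52 mm, 131 mm high. Origin: centre of its underside. To be left alone.
- tape_measure: Red and black tape measure, 58 x 74 mm, 28 mm high, loose beside the clamp. Origin: centre of its underside. To be left alone.
- carpenter_pencil: Red flat pencil, 149 mm long (y axis), 14 mm wide, 8 mm thick, lying loose beyond the sliding jaw's tip, beside the board's way out. Origin: on its underside, near the middle. To be left alone.
Mind the look-alikes: they are no part of the job. Leave any green or purple look-alike of the glued_board alone.

How it is judged (in metres and radians):
On the way, in this order (a step that is already met when the one before it is completed fails the run):
1. the red release paddle is pressed down (more than 0.15 rad) (value of joint release_paddle above 0.15 rad), for 0.1 s.
2. the sliding jaw is pushed back to the end stop (within 6 mm) (value of joint sliding_jaw above 0.079 m), for 0.2 s.
3. the board is pushed out beyond the jaw tips (x of board_center in the frame of bar_clamp above 0.206 m), for 0.2 s.
At the end, for the whole second after the job is handed in: The sliding jaw stands within 6 mm of its end stop, the paddle has sprung up (below 0.06 rad), and the board lies flat and still on the bench with its centre more than 206 mm from the bar's axis along the clamp's x, so that all of it is beyond the jaw tips (about 14 mm clear when it lies straight) (value of joint sliding_jaw above 0.079 m and value of joint release_paddle below 0.06 rad and x of board_center in the frame of bar_clamp above 0.206 m and height (world z) of board_center between 0.007 and 0.015 m and angle between glued_board's own z axis and vertical below 0.1 rad and linear speed of glued_board below 0.01 m/s); the robot touches nothing.
It fails at once if the board is pushed (more than 15 mm) before the jaw has been opened (less than 50 mm back) (distance of glued_board from where it was at the start of the episode above 0.015 m and value of joint sliding_jaw below 0.05 m).
It fails at once if the board is lifted, or tipped up, more than 10 mm (height (world z) of board_center above 0.021 m or angle between glued_board's own z axis and vertical above 0.25 rad).
It fails at once if the glue bottle is moved more than 15 mm or tipped (distance of glue_bottle from where it was at the start of the episode above 0.015 m or angle between glue_bottle's own z axis and vertical above 0.3 rad).
It fails at once if the tape measure is moved more than 15 mm or tipped (distance of tape_measure from where it was at the start of the episode above 0.015 m or angle between tape_measure's own z axis and vertical above 0.3 rad).
It fails at once if the carpenter pencil is moved more than 15 mm or tipped (distance of carpenter_pencil from where it was at the start of the episode above 0.015 m or angle between carpenter_pencil's own z axis and vertical above 0.3 rad).
It also fails if it takes over 45 s, if anything falls off the work surface, if the arm or the gripper's body presses on something with over 40 N, if the wrist force passes 120 N, or if a joint passes its speed limit or range.

ROBOT

A 6-joint arm with a two-finger parallel gripper is mounted at the origin on a cart in front of the work surface, level with it; the furniture and walls round the work are solid. World frame = base frame: x ahead of the robot, y to its left, z up, the work surface at z = 0. Lengths are in mm, angles in rad, forces in N, time in s.
With the tool pointing down it reaches from about 400 to 925 mm from the base axis. Payload 12.5 kg.
Tool frame: the origin (TCP) lies midway between the tips of the shut fingers; the grasp point (between the pads) lies 19 mm behind it; z points along the fingers, y is the line along which they close (so a half turn about z gives the same grasp; the last joint's range is limited). The gripper opens to 95 mm and grips with 3 to 60 N. Pads are 20 mm wide; open, the fingers measure 119 mm over their backs; the gripper's body (75 mm by 180 mm) begins 59 mm behind the grasp point.
Start: joints at [-1.321, 0.491, 1.559, -0, 1.092, -0.106], TCP at [217.736, -585.865, 214.661] pointing down, gripper open.
Joint ranges: [-3.1, 3.1], [-0.84, 2.19], [0.05, 2.79], [-1.13, 4.28], [0.06, 2.93], [-2.69, 2.69]. Speed limits (rad/s): [2.22, 2.22, 2.79, 3.14, 3.14, 3.14].

INTERFACE

Orientations are given as [roll, pitch, yaw] about the fixed x, y, z axes, in that order (R = Rz(yaw) Ry(pitch) Rx(roll)).
In Python, from cell import env gives the robot as it stands.
- The arm moves only by the tool arm_command, never from a script. Its argument "targets" is a list of rows, each a list of 5 numbers: the shift along the tool's x, y, z in mm, then the turn about the tool's z in degrees, then the opening, from 0 (shut) to 1 (fully open). In form: [[tx, ty, tz, roll, fingers], ...]. A call has 1 to 5 rows; each row is the pose to reach, as a shift and turn from the pose commanded when the call began, along the tool's axes at that moment; what a row does not reach only later rows make up. A row lasts 1/10 s, in which the tool goes at most 50 mm and 8.59 degrees, less where a joint would pass 70% of its speed; a pose out of reach is approached as far as the arm can. A call with a gripper value outside its range is refused whole. The fingers move at their own pace and stop on an object; the grip force is fixed at half the most. Time passes only in rows, so rows that repeat a pose let the fingers close. It gives the time, the measured TCP pose, the force, the opening and the grip force at its end, in the units of the state.
- env.state(): the state, without advancing time (a new reading comes with each control period).
- env.read_camera(name): name is "scene" or "top" or "wrist"; returns a dict with "frame" (420x560x3 uint8, red, green, blue), "vertical_fov" (degrees; the focal length in pixels is half the picture's height over the tangent of half this angle, whatever the lens; pixels are square), "cx", "cy" (the principal point, pixels), "world_from_camera" (4x4, takes a point from camera to world coordinates); the wrist camera has in their place "hand_eye" (4x4, takes a point from camera to tool coordinates, whose origin is the TCP and whose axes are the flange's). Camera axes: x right, y down, z forward; pixel columns grow to the right and rows downward; lengths in mm; the calibration is good to about 2 mm. A picture is of the moment at which its call begins: read the wrist's pose just before it. There is no depth.
- env.job_done(): hands the job in; it is judged then, once.
The state is a dict: "t": time; "joints": joint angles; "qvel": joint speeds; "tau": joint torques, N m; "eef_pos": TCP position; "tcp_rot": TCP orientation; "ft_force": force on the tool from outside, world axes, zero at the start; "moment": the same for the moment, N m; "opening": opening from 0.0 (shut) to 1.0 (fully open); "grip_force": force on a finger pad.
Only numpy, scipy, OpenCV 4.12 (cv2) and the standard library are available. Lean on these libraries where they do the work, as an engineer would, in place of code of your own. Each camera call takes 0.05 s, during which the arm holds its last target. There are 200 camera calls.

## Working session

There is one attempt and no reset: what is moved stays moved. The work goes in short steps, Python scripts to look and compute and a tool call to move; the robot and the scene stay as the last step left them, time stands still between calls to the robot, and variables do not carry over. Pictures are saved under pics/ and viewed, at most 10 in all, crops included, and the job is handed in when it is done.

Besides the shell and the picture viewer there is one more tool, called by a JSON object that holds its "name" and its "arguments". arm_command: Moves the arm, as the interface text tells. Its arguments: {"type":"object","properties":{"targets":{"type":"array","items":{"type":"array","items":{"type":"number"}}}},"required":["targets"]}

```bash
mkdir -p pics
python3 - <<'E'
from cell import env
import cv2,numpy as np
s=env.state();print(s)
for n in("scene","top"):
    c=env.read_camera(n);cv2.imwrite(f"pics/{n}0.png",c["frame"][:,:,::-1])
    print(n,c["vertical_fov"],c["cx"],c["cy"],np.round(c["world_from_camera"],4).tolist())
E
```

```text
{'t': 0.0, 'joints': array([-1.32062826e+00,  4.91577708e-01,  1.55942649e+00, -1.23375246e-05,
        1.09172959e+00, -1.05595623e-01]), 'qvel': array([-1.85085752e-03, -1.37846281e-03, -1.39390863e-04,  1.41551618e-03,
        3.83041010e-05,  3.00073483e-03]), 'tau': array([-1.00701440e-03, -6.12645650e+01, -2.58177173e+01,  6.91936864e-02,
        4.83012199e-02, -1.29078526e-04]), 'eef_pos': array([ 217.65261404, -585.62070398,  214.05838693]), 'tcp_rot': array([-3.14045672e+00, -1.09394096e-04,  3.55769325e-01]), 'ft_force': array([-0.17379838,  0.6523808 , -0.50377327]), 'moment': array([-0.03970467,  0.02600841, -0.0016961 ]), 'grip_force': 0.0, 'opening': 0.9970352670271738}
scene 47.38516207415648 293.15873821693754 218.4507747777105 [[-0.7605, -0.3018, 0.575, -333.625], [-0.6492, 0.3318, -0.6844, 988.4365], [0.0158, -0.8938, -0.4483, 722.7765], [0.0, 0.0, 0.0, 1.0]]
top 51.98654038648423 278.1136685857195 206.62533699274212 [[0.0059, -0.9978, 0.0665, 457.871], [-0.9996, -0.0079, -0.0286, 11.4468], [0.0291, -0.0663, -0.9974, 1135.8091], [0.0, 0.0, 0.0, 1.0]]
```

View pics/top0.png

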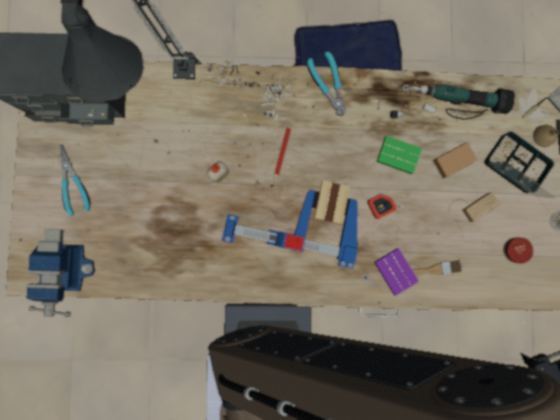

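View pics/scene0.png

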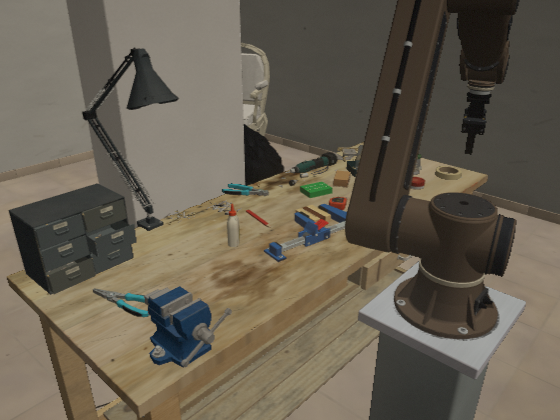

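The top view shows the clamp (end stop at (231,228), red paddle at (293,242), fixed jaw at (348,232)) and the board at (332,202). The pencil is at (283,151), the tape at (382,206) and the bottle at (217,170). Next I'll measure these.

```bash
cat > h.py <<'E'
from cell import env
import cv2,numpy as np
def ray(c,uv,z):
    f=210/np.tan(np.radians(c["vertical_fov"])/2);T=np.array(c["world_from_camera"])
    uv=np.atleast_2d(uv).astype(float)
    d=np.c_[(uv[:,0]-c["cx"])/f,(uv[:,1]-c["cy"])/f,np.ones(len(uv))]@T[:3,:3].T
    return (T[:3,3]+d*((z-T[2,3])/d[:,2])[:,None])[:,:2]
def blobs(c,kind,roi,amin=25):
    h=cv2.cvtColor(c["frame"],cv2.COLOR_RGB2HSV);H,S,V=[h[...,i].astype(int) for i in range(3)]
    m={"red":((H<8)|(H>172))&(S>140)&(V>70),"blue":(H>100)&(H<125)&(S>120)&(V>50)}[kind]
    k=np.zeros_like(m);x0,y0,x1,y1=roi;k[y0:y1,x0:x1]=1
    n,l,st,ce=cv2.connectedComponentsWithStats((m&k).astype(np.uint8))
    return [(st[i,4],cv2.minAreaRect(np.argwhere(l==i)[:,::-1].astype(np.float32))) for i in range(1,n) if st[i,4]>=amin]
E
python3 - <<'E'
from h import *
np.set_printoptions(precision=1,suppress=True)
c=env.read_camera("top")
roi=(205,110,420,280)
for k,z in(("red",50),("red",8),("blue",32)):
    for a,r in blobs(c,k,roi):
        print(k,z,a,np.round(r[0],1),ray(c,[r[0]],z)[0],ray(c,cv2.boxPoints(r),z).tolist() if 0 else ray(c,cv2.boxPoints(r),z).round(0).ravel())
cv2.imwrite("pics/crop0.png",cv2.resize(c["frame"][130:280,205:405,::-1],None,fx=4,fy=4,interpolation=cv2.INTER_CUBIC))
E
```

```text
red 50 164 [282.3 150.7] [673.3 -29.6] [617. -10. 733. -40. 730. -49. 615. -19.]
red 50 49 [214.8 167.8] [627.7 141.4] [627. 153. 640. 141. 628. 129. 616. 142.]
red 50 236 [381.6 204.7] [ 537.3 -283.3] [ 547. -245.  574. -298.  527. -321.  501. -269.]
red 50 211 [293.9 241.9] [441.8 -60. ] [431. -36. 462. -43. 452. -84. 421. -77.]
red 8 164 [282.3 150.7] [681.6 -31.2] [623. -11. 743. -42. 741. -51. 621. -20.]
red 8 49 [214.8 167.8] [634.3 146.4] [633. 159. 647. 146. 635. 134. 622. 147.]
red 8 236 [381.6 204.7] [ 540.4 -294.7] [ 551. -255.  579. -310.  530. -334.  502. -279.]
red 8 211 [293.9 241.9] [441.2 -62.8] [430. -38. 463. -46. 452. -88. 420. -80.]
blue 32 381 [305.8 212.9] [516.  -91.5] [ 462.  -63.  577.  -97.  570. -120.  456.  -86.]
blue 32 806 [350.6 233.2] [ 464.6 -207. ] [ 384. -171.  552. -200.  546. -243.  378. -214.]
blue 32 182 [229.6 228. ] [475.8 103.3] [447. 122. 510. 109. 505.  85. 442.  98.]
blue 32 104 [279.6 239. ] [448.7 -24.5] [432. -12. 467. -15. 465. -37. 431. -34.]
```

View pics/crop0.png

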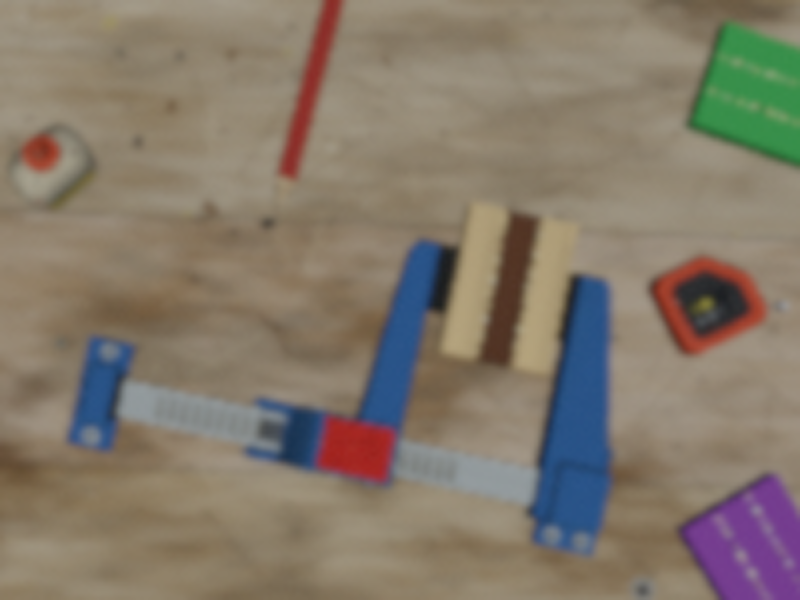

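The crop confirms the layout: the board corners are about (472,203), (578,220), (548,375) and (442,355) in crop pixels. The paddle is at (355,450) and the bar runs (120,400)→(535,485). Next: the clamp frame and the first move.

```bash
cat >> h.py <<'E'
def crop(p): return np.array(p,float)/4+[205,130]-.4
def tomove(dst,yaw=None):
    s=env.state();y=s["tcp_rot"][2];d=np.array(dst)-s["eef_pos"]
    return np.round([d[0]*np.cos(y)+d[1]*np.sin(y),d[0]*np.sin(y)-d[1]*np.cos(y),-d[2], 0 if yaw is None else -np.degrees(yaw-y)],1)
E
python3 - <<'E'
from h import *
np.set_printoptions(precision=1,suppress=True)
c=env.read_camera("top")
b=ray(c,crop([(120,400),(535,485)]),26);d=b[0]-b[1];print("bar",b.ravel(),"yaw",np.arctan2(-d[0],d[1]))
q=ray(c,crop([(472,203),(578,220),(548,375),(442,355)]),22);print("board",q.ravel(),q.mean(0))
e=q[0]-q[3]+q[1]-q[2];e2=q[0]-q[1]+q[3]-q[2];print("board yaws",np.arctan2(e[1],e[0]),np.arctan2(-e2[0],e2[1]),np.hypot(*e)/2,np.hypot(*e2)/2)
p=ray(c,[[293.9,241.9]],54)[0]; yaw=-.205; X=np.array([np.cos(yaw),np.sin(yaw)]);Y=np.array([-X[1],X[0]])
for r in b: print("bar-paddle x",(r-p)@X,(r-p)@Y)
print("board-paddle",(q.mean(0)-p)@X,(q.mean(0)-p)@Y)
w=p+5*Y;print("press",p,w,tomove([*w,90],yaw))
E
```

```text
bar [ 471.9   91.   418.9 -176.3] yaw -0.19568034790007613
board [ 601.9 -136.3  591.4 -205.8  489.9 -185.7  502.5 -116.7] [ 546.4 -161.1]
board yaws -0.19524065767703466 -0.16460992327199703 102.35424858046362 70.21899643052157
bar-paddle x -1.0968193749478503 153.70594267242703
bar-paddle x 1.4430133837056793 -118.81058453594409
board-paddle 123.14099093505304 -77.99096980535033
press [441.7 -59.7] [442.7 -54.8] [ 395.9 -419.3  124.3   32.1]
```

{"name": "arm_command", "arguments": {"targets": [[34,-36,0,8,0],[68,-72,0,16,0],[102,-108,0,24,0],[136,-144,0,31.7,0],[170,-180,0,31.7,0]]}}

```text
t: 0.7
eef_pos: [314.7, -356.1, 214.6]
tcp_rot: [3.141, -0.0, -0.203]
ft_force: [0.8, -1.0, -0.7]
opening: 0.641
grip_force: 0.0
```

Run:
```python
from h import *
print(env.state()["tcp_rot"],tomove([442.7,-54.8,100],-.197))
```

```text
[ 3.14148264e+00 -1.48370250e-04 -2.02616791e-01] [ 6.470e+01 -3.209e+02  1.146e+02 -3.000e-01]
```

{"name": "arm_command", "arguments": {"targets": [[10,-48,0,0,0],[20,-96,0,0,0],[30,-144,0,0,0],[40,-190,0,0,0],[48,-230,0,0,0]]}}

```text
t: 1.2
eef_pos: [407.0, -139.7, 214.8]
tcp_rot: [3.141, -0.0, -0.197]
ft_force: [0.4, -1.5, -0.2]
opening: 0.214
grip_force: 0.0
```

{"name": "arm_command", "arguments": {"targets": [[8,-40,20,0,0],[17,-80,50,0,0],[17,-88,90,0,0],[17,-88,114,0,0],[17,-88,114,0,0]]}}

```text
t: 1.7
eef_pos: [439.3, -58.0, 98.4]
tcp_rot: [-3.141, 0.005, -0.196]
ft_force: [-0.7, -0.2, 0.3]
opening: 0.006
grip_force: 0.0
```

Run:
```python
from h import *
s=env.state();print(s["eef_pos"],s["tcp_rot"],tomove([442.7,-54.8,66],-.197))
for n in("wrist",):
    c=env.read_camera(n);cv2.imwrite(f"pics/{n}1.png",c["frame"][:,:,::-1])
    print(np.round(c["hand_eye"],2).tolist(),c["vertical_fov"])
```

```text
[439.26128476 -58.03970199  98.35851596] [-3.14123507  0.00520855 -0.19641951] [ 2.7 -3.8 32.4  0. ]
[[0.0, -0.96, -0.27, 77.51], [1.0, 0.0, 0.0, 0.47], [0.0, -0.27, 0.96, -170.25], [0.0, 0.0, 0.0, 1.0]] 65.6665997270321
```

View pics/wrist1.png

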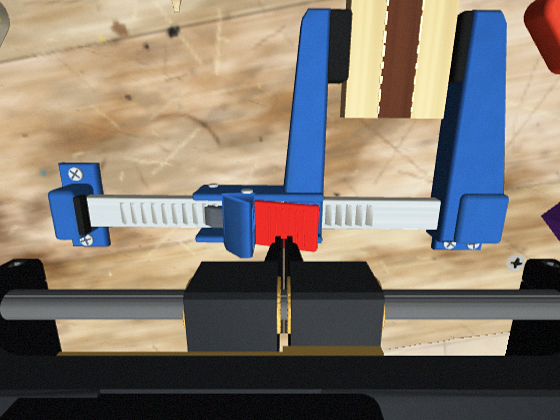

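The wrist view shows the paddle at (286,225), the thumb hump at (238,223) and the shut fingertips at about (283,243), aligned with the clamp. I'll measure the paddle and thumb face from this picture.

Run:
```python
from h import *
from scipy.spatial.transform import Rotation as R
s=env.state();c=env.read_camera("wrist")
T=np.eye(4);T[:3,:3]=R.from_euler("xyz",s["tcp_rot"]).as_matrix();T[:3,3]=s["eef_pos"]
c["world_from_camera"]=T@c["hand_eye"]
yaw=-.197;X=np.array([np.cos(yaw),np.sin(yaw)]);Y=np.array([-X[1],X[0]]);t=s["eef_pos"][:2]
for n,uv,z in(("padfreeTop",(318,205),60),("padfreeBot",(316,250),60),("padhinge",(254,202),46),("humptop far",(253,196),63),("hump near",(251,256),63),("barL",(90,213),24),("barR",(435,218),24),("board nearL",(342,118),22),("board nearR",(443,118),22),("sljaw tip",(328,10),32),("pawl",(467,12),32)):
    p=ray(c,[uv],z)[0];print(n,p.round(1),"rel tcp",((p-t)@X).round(1),((p-t)@Y).round(1))
```

```text
padfreeTop [455.2 -85.8] rel tcp 20.1 -23.7
padfreeBot [423.4 -79. ] rel tcp -12.4 -23.3
padhinge [462.2 -42.2] rel tcp 18.5 20.4
humptop far [470.4 -44.9] rel tcp 27.0 19.4
hump near [429.  -34.2] rel tcp -15.6 21.8
barL [473.3  89.9] rel tcp 3.5 152.2
barR [ 416.  -176.9] rel tcp -0.4 -120.8
board nearL [ 506.1 -116.2] rel tcp 76.0 -43.6
board nearR [ 491.6 -189. ] rel tcp 76.1 -117.8
sljaw tip [ 575.2 -115.5] rel tcp 143.7 -29.4
pawl [ 556.5 -204. ] rel tcp 142.6 -119.8
```

{"name": "arm_command", "arguments": {"targets": [[3,-3,15,0,0],[3,-3,30,0,0],[3,-3,38,0,0],[3,-3,42,0,0],[3,-3,42,0,0]]}}

```text
t: 2.3
eef_pos: [444.2, -56.8, 59.0]
tcp_rot: [3.141, -0.0, -0.198]
ft_force: [-0.3, -0.3, 0.1]
opening: 0.004
grip_force: 0.0
```

{"name": "arm_command", "arguments": {"targets": [[0,0,3,0,0],[0,0,6,0,0],[0,0,9,0,0],[0,0,9,0,0],[0,0,9,0,0]]}}

```text
t: 2.8
eef_pos: [444.7, -56.7, 50.0]
tcp_rot: [3.141, -0.002, -0.197]
ft_force: [1.1, -0.3, 5.7]
opening: 0.003
grip_force: 2.4
```

{"name": "arm_command", "arguments": {"targets": [[0,0,2,0,0],[0,0,4,0,0],[0,0,4,0,0],[0,-3,4,0,0],[0,-6,4,0,0]]}}

```text
t: 3.3
eef_pos: [445.9, -50.9, 46.1]
tcp_rot: [3.141, -0.002, -0.198]
ft_force: [0.7, -2.3, 6.8]
opening: 0.008
grip_force: 3.1
```

{"name": "arm_command", "arguments": {"targets": [[0,-3,0,0,0],[0,-6,0,0,0],[0,-9,0,0,0],[0,-12,0,0,0],[0,-15,0,0,0]]}}

```text
t: 3.8
eef_pos: [449.0, -36.1, 46.1]
tcp_rot: [3.141, -0.002, -0.197]
ft_force: [0.6, -2.5, 6.9]
opening: 0.006
grip_force: 3.1
```

Run:
```python
from h import *
c=env.read_camera("wrist");cv2.imwrite("pics/wrist2.png",c["frame"][:,:,::-1])
```

```text
(no output)
```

View pics/wrist2.png

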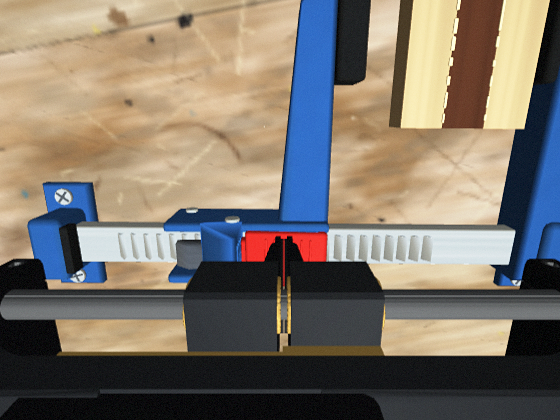

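The jaw has come off the board: there is a gap between its pad at (368,80) and the board edge at (390,120). The paddle is level, so I'll keep pushing.

{"name": "arm_command", "arguments": {"targets": [[0,-5,0,0,0],[0,-10,0,0,0],[0,-15,0,0,0],[0,-20,0,0,0],[0,-25,0,0,0]]}}

```text
t: 4.35
eef_pos: [454.0, -11.5, 46.1]
tcp_rot: [3.141, -0.002, -0.197]
ft_force: [1.8, -2.7, 7.1]
opening: 0.005
grip_force: 3.1
```

{"name": "arm_command", "arguments": {"targets": [[0,-5,0,0,0],[0,-10,0,0,0],[0,-15,0,0,0],[0,-20,0,0,0],[0,-25,0,0,0]]}}

```text
t: 4.85
eef_pos: [459.1, 13.0, 46.2]
tcp_rot: [3.142, -0.003, -0.197]
ft_force: [2.2, -2.8, 7.4]
opening: 0.005
grip_force: 3.1
```

{"name": "arm_command", "arguments": {"targets": [[0,-3,0,0,0],[0,-6,0,0,0],[0,-9,0,0,0],[0,-12,0,0,0],[0,-12,0,0,0]]}}

```text
t: 5.35
eef_pos: [460.8, 24.8, 46.1]
tcp_rot: [3.141, -0.001, -0.197]
ft_force: [0.3, -1.6, 6.7]
opening: 0.004
grip_force: 3.4
```

{"name": "arm_command", "arguments": {"targets": [[0,-3,0,0,0],[0,-6,0,0,0],[0,-8,0,0,0],[0,-10,0,0,0],[0,-10,0,0,0]]}}

```text
t: 5.85
eef_pos: [462.6, 34.4, 46.3]
tcp_rot: [3.141, -0.001, -0.197]
ft_force: [-2.1, -4.5, 11.6]
opening: 0.008
grip_force: 5.6
```

Run:
```python
from h import *
c=env.read_camera("wrist");cv2.imwrite("pics/wrist3.png",c["frame"][:,:,::-1]);print(env.state()["ft_force"])
```

```text
[-2.02739919 -4.93772534 11.77864591]
```

View pics/wrist3.png

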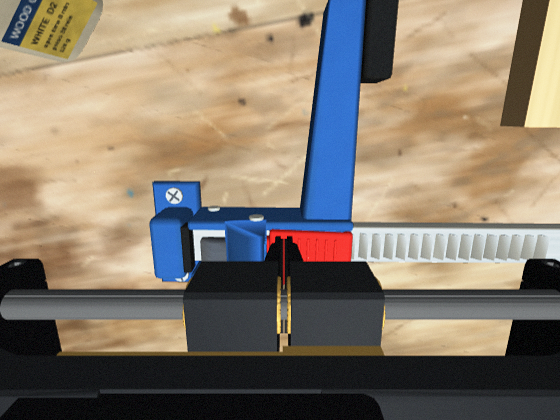

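The carriage flange at (190,218) appears to touch the end stop's black face, and the fingers are now close to the hump. I'll push a little further to confirm with the force reading.

{"name": "arm_command", "arguments": {"targets": [[0,-2,0,0,0],[0,-4,0,0,0],[0,-4,0,0,0],[0,-5,0,0,0],[0,-5,0,0,0]]}}

```text
t: 6.4
eef_pos: [463.2, 37.5, 46.3]
tcp_rot: [3.139, -0.0, -0.197]
ft_force: [-5.2, -27.3, 14.7]
opening: 0.002
grip_force: 17.3
```

{"name": "arm_command", "arguments": {"targets": [[0,1.5,0,0,0],[0,1.5,-10,0,0],[0,1.5,-25,0,0],[0,1.5,-50,0,0],[0,1.5,-70,0,0]]}}

```text
t: 6.9
eef_pos: [462.8, 38.3, 116.9]
tcp_rot: [3.142, 0.0, -0.197]
ft_force: [-1.2, 0.2, 0.3]
opening: 0.007
grip_force: 0.0
```

Run:
```python
from h import *
np.set_printoptions(precision=1,suppress=True)
c=env.read_camera("top");cv2.imwrite("pics/crop4.png",cv2.resize(c["frame"][130:280,205:405,::-1],None,fx=4,fy=4,interpolation=cv2.INTER_CUBIC))
s=env.state();print(s["eef_pos"],s["ft_force"])
# board start: near edge ~ 507..492 ; bar frame from wrist view
yaw=-.197;X=np.array([np.cos(yaw),np.sin(yaw)])
near=(np.array([506.1,-116.2])+[491.6,-189.])/2
print(near,tomove([*(near-22*X),100]))
```

```text
[463.9  38.3 119.4] [ 1.2 -0.4  3.5]
[ 498.9 -152.6] [ 49.6 180.4  19.4   0. ]
```

View pics/crop4.png

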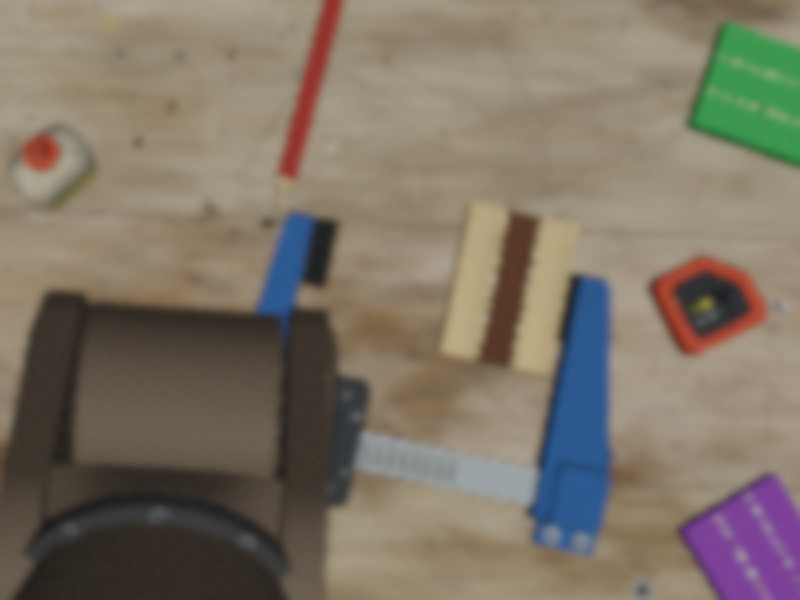

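The jaw is fully back (tip now at (300,215) in the crop), and the board, pencil, bottle and tape haven't moved. Next I'll go behind the board.

{"name": "arm_command", "arguments": {"targets": [[10,45,0,0,0.35],[22,90,0,0,0.35],[36,135,0,0,0.35],[50,177,0,0,0.35],[50,177,15,0,0.35]]}}

```text
t: 7.45
eef_pos: [478.8, -149.8, 101.6]
tcp_rot: [3.14, -0.004, -0.201]
ft_force: [0.9, -0.2, 0.2]
opening: 0.333
grip_force: 0.0
```

{"name": "arm_command", "arguments": {"targets": [[0,0,30,0,0.35],[0,0,60,0,0.35],[0,0,80,0,0.35],[0,0,90,0,0.35],[0,0,90,0,0.35]]}}

```text
t: 7.95
eef_pos: [476.8, -144.9, 9.7]
tcp_rot: [-3.141, 0.002, -0.197]
ft_force: [-0.1, -0.2, 0.4]
opening: 0.348
grip_force: 0.0
```

Run:
```python
from h import *
c=env.read_camera("wrist");cv2.imwrite("pics/wrist5.png",c["frame"][:,:,::-1])
n=np.array([498.9,-152.6])-10*np.array([np.cos(.197),-np.sin(.197)]);print(env.state()["eef_pos"],tomove([*n,9]))
```

```text
[ 477.25334937 -145.13821373   10.62164186] [12.7  3.1  1.6  0. ]
```

View pics/wrist5.png

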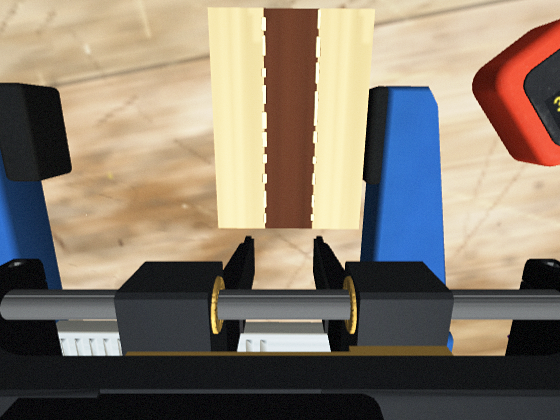

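The fingers (tips at (248,240) and (320,240)) straddle the board's centre at (290,228), squarely behind it. Now I'll push.

{"name": "arm_command", "arguments": {"targets": [[6,0,0,0,0.35],[12,0,0,0,0.35],[20,0,0,0,0.35],[28,0,0,0,0.35],[36,0,0,0,0.35]]}}

```text
t: 8.5
eef_pos: [513.5, -152.5, 10.9]
tcp_rot: [3.141, -0.001, -0.197]
ft_force: [-0.6, 0.0, 0.6]
opening: 0.345
grip_force: 0.4
```

{"name": "arm_command", "arguments": {"targets": [[8,0,0,0,0.35],[16,0,0,0,0.35],[24,0,0,0,0.35],[32,0,0,0,0.35],[40,0,0,0,0.35]]}}

```text
t: 9.0
eef_pos: [552.4, -160.3, 10.6]
tcp_rot: [3.142, 0.0, -0.197]
ft_force: [-0.2, 0.6, 0.5]
opening: 0.351
grip_force: 0.3
```

{"name": "arm_command", "arguments": {"targets": [[9,0,0,0,0.35],[18,0,0,0,0.35],[27,0,0,0,0.35],[36,0,0,0,0.35],[44,0,0,0,0.35]]}}

```text
t: 9.5
eef_pos: [595.7, -169.0, 10.6]
tcp_rot: [3.142, -0.0, -0.198]
ft_force: [-0.9, 0.8, 0.3]
opening: 0.349
grip_force: 0.4
```

Run:
```python
from h import *
s=env.state();yaw=-.197;X=np.array([np.cos(yaw),np.sin(yaw)])
o=np.array([439.26,-58.04])+2*X
print(s["eef_pos"],s["ft_force"],"board x",(s["eef_pos"][:2]-o)@X+60)
c=env.read_camera("wrist");cv2.imwrite("pics/wrist6.png",c["frame"][:,:,::-1])
```

```text
[ 595.72846898 -168.97729958   10.59229184] [-0.88451907  0.75482061  0.27600385] board x 233.1556457392088
```

View pics/wrist6.png

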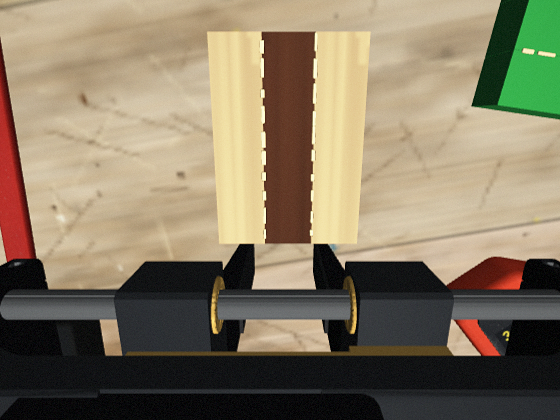

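The board now lies straight with its near edge at (290,243), against the fingers, at clamp x ≈ 233 mm. I'll back off and lift clear.

{"name": "arm_command", "arguments": {"targets": [[-5,0,0,0,0.35],[-15,0,0,0,0.35],[-20,0,-20,0,0.35],[-20,0,-60,0,0.35],[-20,0,-100,0,0.35]]}}

```text
t: 10.05
eef_pos: [573.7, -164.5, 111.2]
tcp_rot: [-3.141, 0.002, -0.198]
ft_force: [1.0, 0.1, 0.3]
opening: 0.349
grip_force: 0.0
```

{"name": "arm_command", "arguments": {"targets": [[-30,20,-40,0,0.35],[-60,60,-80,0,0.35],[-80,100,-90,0,0.35],[-100,140,-90,0,0.35],[-120,180,-90,0,0.35]]}}

```text
t: 10.55
eef_pos: [420.8, -317.7, 201.6]
tcp_rot: [3.141, -0.001, -0.197]
ft_force: [0.3, -0.3, 0.4]
opening: 0.352
grip_force: 0.0
```

{"name": "arm_command", "arguments": {"targets": [[-10,40,0,0,0.35],[-20,85,0,0,0.35],[-30,130,0,0,0.35],[-30,150,0,0,0.35],[-30,150,0,0,0.35]]}}

```text
t: 11.05
eef_pos: [362.2, -459.9, 200.1]
tcp_rot: [-3.142, 0.0, -0.201]
ft_force: [-0.2, 1.1, -0.3]
opening: 0.348
grip_force: 0.0
```

Run:
```python
from h import *
c=env.read_camera("top");cv2.imwrite("pics/crop7.png",cv2.resize(c["frame"][130:280,205:405,::-1],None,fx=4,fy=4,interpolation=cv2.INTER_CUBIC))
print(env.state()["ft_force"])
```

```text
[0.38296627 0.45437402 0.59601123]
```

View pics/crop7.png

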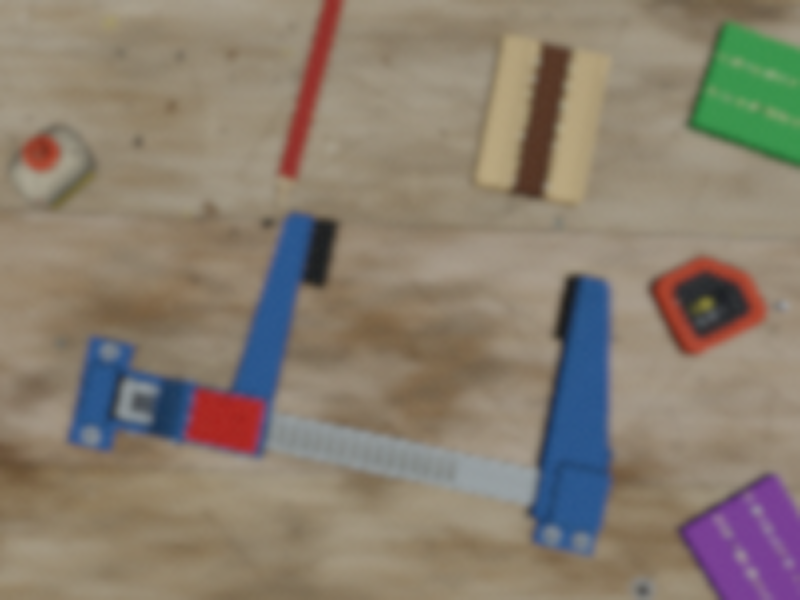

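The jaw is at the end stop with the paddle up. The board (centre (543,118)) lies well beyond both jaw tips, and the other items haven't moved. I'll hand in.

```bash
python3 -c "
from cell import env
print(env.job_done())"
```

```text
the job is handed in; nothing more can be done
None
```

I handed the job in at about 11 s on the robot's clock and got no verdict back. By the cameras, the jaw is at its end stop with the paddle up, the board lies straight and flat about 233 mm from the bar's axis (206 needed), and the bottle, tape and pencil have not moved.

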